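# Move the spice row to the new rack in reverse order

### The arm

A 6-joint arm with a two-finger parallel gripper is mounted at the origin on a cart in front of the work surface, level with it; the furniture and walls round the work are solid. World frame = base frame: x ahead of the robot, y to its left, z up, the work surface at z = 0. Lengths are in m, angles in rad, forces in N, time in s.
With the tool pointing down it reaches from about 0.275 to 0.825 m from the base axis. Payload 4.9 kg.
Tool frame: the origin (TCP) lies midway between the tips of the shut fingers; the grasp point (between the pads) lies 19 mm behind it; z points along the fingers, y is the line along which they close (so a half turn about z gives the same grasp; the last joint's range is limited). The gripper opens to 85 mm and grips with 20 to 120 N. Pads are 22 mm wide; open, the fingers measure 114 mm over their backs; the gripper's body (76 mm by 85 mm) begins 54 mm behind the grasp point. The pads swing forward as they close: fully open they stand 13 mm farther back than shut.
Start: joints at [-1.396, 0.326, -0.193, 1.052, 0, 1.437], TCP at [0.167, -0.524, 0.231] pointing down, gripper open.
Joint ranges: [-2.65, 2.65], [-0.97, 1.79], [-1.3, 1.35], [-1.93, 2.1], [-1.47, 1.37], [-3.14, 3.14]. Speed limits (rad/s): [2.57, 2.57, 3.14, 3.14, 3.14, 3.14].

### API

Orientations are given as a 3x3 rotation matrix whose columns are the frame's x, y, z axes.
In Python, from plant import sense, snapshot, sign_off, spot_in, masks_of, mark_of gives the robot as it stands.
- The arm moves only by the tool apply_moves, never from a script. Its argument "steps" is a list of rows, each a list of 3 entries, a list of its own where there are three numbers: the closure, from 0 (fully open) to 1 (shut), then the shift along the world's x, y, z scaled (see below), then the turn about the world's z scaled (see below). A call has 1 to 20 rows; each row is the pose to reach, as a shift and turn from the pose commanded when the call began, turning the shorter way round; what a row does not reach only later rows make up. The controller multiplies each number of a shift by 0.08 m and each number of a turn by 180 degrees. A row lasts 1/8 s, in which the tool goes at most 62.5 mm and 10.7 degrees, less where a joint would pass 70% of its speed; a pose out of reach is approached as far as the arm can. A call with a number of a shift or a turn outside -1 to 1 is refused whole. A call with a gripper value outside its range is refused whole. The fingers move at their own pace and stop on an object; "squeeze" is the grip in N (left out, the last holds). Time passes only in rows, so rows that repeat a pose let the fingers close. It gives the time, the measured TCP pose, the force, the opening and the grip force at its end, in the units of the state.
- sense(): the state, without advancing time (a new reading comes with each control period).
- snapshot(name): name is "side" or "top" or "wrist"; returns a dict with "pixels" (400x640x3 uint8, blue, green, red), "range_z" (400x640 float32, m along the optical axis (not along the pixel's ray), 0 where there is no reading), "fx", "fy", "cx", "cy" (pixels), "rvec" (rotation vector, rad) and "tvec" (3), from world to camera coordinates, as OpenCV has them. Camera axes: x right, y down, z forward; pixel columns grow to the right and rows downward; lengths in m; the calibration is good to about 2 mm. A picture is of the moment at which its call begins.
- sign_off(): hands the job in; it is judged then, once.
Trained networks look in a picture, given as the dict that the camera call returned (one of the last four; its "shot" number tells which), for a name from the list of things; names that differ only in an ending like _2 or _b are one class to them, and where a whole thing is asked for, a point or a joint stands for the part that bears it (a point fixed in the world has none). Each returns a list of dicts, best first, with "confidence" (0 to 1); they miss things now and then, are a little off and sometimes report something else, mostly with a low value. They report only what shows in the picture. A call takes as long as a camera call.
- spot_in(picture, query): "position" ([column, row] as shares, 0 to 1, of the picture: columns of its width, rows of its height, amid what is visible of it).
- masks_of(picture, query): "mask" (400x640 bool, what is visible of it) and "position" ([column, row] as shares, 0 to 1, of the picture: columns of its width, rows of its height, amid what is visible of it).
- mark_of(picture, query): "position" ([column, row] as shares, 0 to 1, of the picture: columns of its width, rows of its height: a listed point, or the origin of a listed thing).
The state is a dict: "time_s": time; "joint_positions": joint angles; "dq": joint speeds; "joint_torque": joint torques, N m; "tool_pos": TCP position; "eef_rot": TCP orientation; "wrist_force": force on the tool from outside, world axes, zero at the start; "wrist_torque": the same for the moment, N m; "grip_width": finger opening in m; "finger_force": force on a finger pad.
Only numpy, scipy, OpenCV 4.12 (cv2) and the standard library are available. Lean on these libraries where they do the work, as an engineer would, in place of code of your own. Each camera call takes 0.05 s, during which the arm holds its last target. There are 200 camera calls.

### The job

Move the four seasoning containers from the old rack, where they stand on cork pads, into the wells of the empty new rack, one in each well, in reverse order: seen from the robot, the one that stands leftmost on the old rack goes into the rightmost well, the second from the left into the second well from the right, and so on. Knock none of them over, and leave all four standing upright on the floors of their wells.

Things in the scene. Friction and masses are not known exactly. Their poses are not given: they have to be found in the camera images.
- grinder: Loose pepper grinder: straight clear-glass body below a black plastic head, 48 mm across, 135 mm tall, the tallest of the four. Origin: centre of its underside, z up along its axis. Can be pinched across any diameter, e.g. with the pads' centre 95 mm above its underside.
- red_cap_jar: Loose spice jar: straight round jar with a flat red cap of nearly the same width, 45 mm across, 106 mm tall. Origin: centre of its underside, z up along its axis. Can be pinched across any diameter, e.g. with the pads' centre 68 mm above its underside.
- white_cap_jar: Loose spice jar: round jar with a flat white cap, 47 mm across, 98 mm tall. Origin: centre of its underside, z up along its axis. Can be pinched across any diameter, e.g. with the pads' centre 60 mm above its underside.
- dropper_bottle: Loose small brown dropper bottle: round body 33 mm across up to 60 mm, above it a 24 mm collar and a slim black pointed dropper, 102 mm tall in all. Origin: centre of its underside, z up along its axis. Can be pinched across any diameter, e.g. with the pads' centre 52 mm above its underside.
- pad_grinder: Thin round cork pad, 62 mm across, 3 mm thick, fixed on the old rack: the grinder stands on it at the start, so it marks where that one came from. It stays on the old rack. Origin: centre of its underside, which is 12 mm above the worktop (its top is at 15 mm).
- pad_red_cap_jar: Thin round cork pad, 62 mm across, 3 mm thick, fixed on the old rack: the red cap jar stands on it at the start, so it marks where that one came from. It stays on the old rack. Origin: centre of its underside, which is 12 mm above the worktop (its top is at 15 mm).
- pad_white_cap_jar: Thin round cork pad, 62 mm across, 3 mm thick, fixed on the old rack: the white cap jar stands on it at the start, so it marks where that one came from. It stays on the old rack. Origin: centre of its underside, which is 12 mm above the worktop (its top is at 15 mm).
- pad_dropper_bottle: Thin round cork pad, 62 mm across, 3 mm thick, fixed on the old rack: the dropper bottle stands on it at the start, so it marks where that one came from. It stays on the old rack. Origin: centre of its underside, which is 12 mm above the worktop (its top is at 15 mm).
- old_rack: Old rack, fixed: pale board 92 x 355 mm, 12 mm high, with end cheeks 34 mm high and a thin wire rail 28 mm high along each long side. The row stands on it, each thing on a cork pad. Origin: centre of its underside, on the worktop; y runs along the row, +y to the robot's left (turned up to 0.3 rad); the four places are at y = +127.5, +42.5, -42.5, -127.5 mm, x = 0.
- new_rack: New rack, fixed, empty: dark block 92 x 351 mm, top 22 mm above the worktop, with four round wells in a row, each 66 mm across, 8 mm deep (flat floor 14 mm above the worktop). Origin: centre of its underside, on the worktop; y runs along the row, +y to the robot's left (turned up to 0.3 rad); well centres at y = +127.5, +42.5, -42.5, -127.5 mm, x = 0.

How it is judged:
At the end, for the whole second after the job is handed in: Each container stands in the well that mirrors its starting place (k-th from the left before, k-th from the right now): within 20 mm of the well's centre along and across the rack, underside within 3 mm of the well floor, tilt under 0.1 rad, at rest (under 20 mm/s, 0.2 rad/s) (((y of pad_grinder in the frame of old_rack between 0.1075 and 0.1475 m and y of grinder in the frame of new_rack between -0.1475 and -0.1075 m) or (y of pad_grinder in the frame of old_rack between 0.0225 and 0.0625 m and y of grinder in the frame of new_rack between -0.0625 and -0.0225 m) or (y of pad_grinder in the frame of old_rack between -0.0625 and -0.0225 m and y of grinder in the frame of new_rack between 0.0225 and 0.0625 m) or (y of pad_grinder in the frame of old_rack between -0.1475 and -0.1075 m and y of grinder in the frame of new_rack between 0.1075 and 0.1475 m)) and x of grinder in the frame of new_rack between -0.02 and 0.02 m and z of grinder in the frame of new_rack between 0.011 and 0.017 m and angle between each of grinder, red_cap_jar, white_cap_jar, dropper_bottle's own z axis and vertical below 0.1 rad and linear speed of each of grinder, red_cap_jar, white_cap_jar, dropper_bottle below 0.02 m/s and angular speed of each of grinder, red_cap_jar, white_cap_jar, dropper_bottle below 0.2 rad/s and ((y of pad_red_cap_jar in the frame of old_rack between 0.1075 and 0.1475 m and y of red_cap_jar in the frame of new_rack between -0.1475 and -0.1075 m) or (y of pad_red_cap_jar in the frame of old_rack between 0.0225 and 0.0625 m and y of red_cap_jar in the frame of new_rack between -0.0625 and -0.0225 m) or (y of pad_red_cap_jar in the frame of old_rack between -0.0625 and -0.0225 m and y of red_cap_jar in the frame of new_rack between 0.0225 and 0.0625 m) or (y of pad_red_cap_jar in the frame of old_rack between -0.1475 and -0.1075 m and y of red_cap_jar in the frame of new_rack between 0.1075 and 0.1475 m)) and x of red_cap_jar in the frame of new_rack between -0.02 and 0.02 m and z of red_cap_jar in the frame of new_rack between 0.011 and 0.017 m and ((y of pad_white_cap_jar in the frame of old_rack between 0.1075 and 0.1475 m and y of white_cap_jar in the frame of new_rack between -0.1475 and -0.1075 m) or (y of pad_white_cap_jar in the frame of old_rack between 0.0225 and 0.0625 m and y of white_cap_jar in the frame of new_rack between -0.0625 and -0.0225 m) or (y of pad_white_cap_jar in the frame of old_rack between -0.0625 and -0.0225 m and y of white_cap_jar in the frame of new_rack between 0.0225 and 0.0625 m) or (y of pad_white_cap_jar in the frame of old_rack between -0.1475 and -0.1075 m and y of white_cap_jar in the frame of new_rack between 0.1075 and 0.1475 m)) and x of white_cap_jar in the frame of new_rack between -0.02 and 0.02 m and z of white_cap_jar in the frame of new_rack between 0.011 and 0.017 m and ((y of pad_dropper_bottle in the frame of old_rack between 0.1075 and 0.1475 m and y of dropper_bottle in the frame of new_rack between -0.1475 and -0.1075 m) or (y of pad_dropper_bottle in the frame of old_rack between 0.0225 and 0.0625 m and y of dropper_bottle in the frame of new_rack between -0.0625 and -0.0225 m) or (y of pad_dropper_bottle in the frame of old_rack between -0.0625 and -0.0225 m and y of dropper_bottle in the frame of new_rack between 0.0225 and 0.0625 m) or (y of pad_dropper_bottle in the frame of old_rack between -0.1475 and -0.1075 m and y of dropper_bottle in the frame of new_rack between 0.1075 and 0.1475 m)) and x of dropper_bottle in the frame of new_rack between -0.02 and 0.02 m and z of dropper_bottle in the frame of new_rack between 0.011 and 0.017 m); the robot touches nothing.
It fails at once if the grinder is knocked over (tilted more than 0.7 rad) (angle between grinder's own z axis and vertical above 0.7 rad).
It fails at once if the red cap jar is knocked over (tilted more than 0.7 rad) (angle between red_cap_jar's own z axis and vertical above 0.7 rad).
It fails at once if the white cap jar is knocked over (tilted more than 0.7 rad) (angle between white_cap_jar's own z axis and vertical above 0.7 rad).
It fails at once if the dropper bottle is knocked over (tilted more than 0.7 rad) (angle between dropper_bottle's own z axis and vertical above 0.7 rad).
It also fails if it takes over 109 s, if anything falls off the work surface, if the arm or the gripper's body presses on something with over 40 N, if the wrist force passes 120 N, or if a joint passes its speed limit or range.

## Working session

There is one attempt and no reset: what is moved stays moved. The work goes in short steps, Python scripts to look and compute and a tool call to move; the robot and the scene stay as the last step left them, time stands still between calls to the robot, and variables do not carry over. Pictures are saved under pics/ and viewed, at most 14 in all, crops included, and the job is handed in when it is done.

Besides the shell and the picture viewer there is one more tool, called after ">>>" by a JSON object that holds its "fn" and its "kwargs". apply_moves: Moves the arm, as the interface text tells. Its arguments: {"type":"object","properties":{"steps":{"type":"array"},"squeeze":{"type":"number"}},"required":["steps"]}

```bash
mkdir -p pics
cat > h.py <<'E'
import numpy as np, cv2
from plant import *
N=["grinder","red_cap_jar","white_cap_jar","dropper_bottle"]
def world(p,u,v,z):
    R=cv2.Rodrigues(np.array(p["rvec"],float))[0];t=np.array(p["tvec"],float).ravel()
    d=R.T@np.array([(u-p["cx"])/p["fx"],(v-p["cy"])/p["fy"],1]);c=-R.T@t
    return c+d*(z-c[2])/d[2]
def cloud(p,m):
    v,u=np.nonzero(m&(p["range_z"]>0));z=p["range_z"][v,u]
    R=cv2.Rodrigues(np.array(p["rvec"],float))[0];t=np.array(p["tvec"],float).ravel()
    c=np.c_[(u-p["cx"])/p["fx"]*z,(v-p["cy"])/p["fy"]*z,z]
    return (c-t)@R
E
python3 - <<'E'
from h import *
np.set_printoptions(precision=4,suppress=True)
for c in ["top","side"]:
    p=snapshot(c);cv2.imwrite(f"pics/{c}0.png",p["pixels"])
    R=cv2.Rodrigues(np.array(p["rvec"],float))[0];print(c,-R.T@np.array(p["tvec"]).ravel(),R[2])
    for n in N+["old_rack","new_rack"]:
        for r in masks_of(p,n)[:2]:
            P=cloud(p,r["mask"])
            q=P[P[:,2]>np.percentile(P[:,2],97)-.004]
            print(n,round(r["confidence"],2),np.array(r["position"])*[640,400],len(P),"med",np.median(P,0),"top",q.mean(0),(q.min(0)+q.max(0))/2)
            if "rack" in n:
                x=cv2.minAreaRect((P[:,:2]*1000).astype(np.float32));print("  rect",x)
        for r in mark_of(p,n)[:1]:
            u=np.array(r["position"])*[640,400];print("  mark",r["confidence"],u,world(p,*u,0.0 if "rack" in n else .015))
print(sense())
E
```

```text
top [ 0.4114 -0.0178  0.9512] [ 0.132   0.0186 -0.9911]
grinder 0.68 [408.128 222.52 ] 5123 med [ 0.501  -0.21    0.0201] top [ 0.5002 -0.2108  0.0226] [ 0.5016 -0.2096  0.0244]
grinder 0.63 [278.08 215.92] 513 med [0.4976 0.0931 0.148 ] top [0.502  0.1002 0.1497] [0.5027 0.1003 0.1504]
  mark 0.65 [288.32 217.32] [0.5014 0.0867 0.015 ]
red_cap_jar 0.87 [179.904 194.2  ] 605 med [0.5416 0.3345 0.1132] top [0.5455 0.3461 0.1217] [0.5445 0.3457 0.123 ]
  mark 0.76 [190.08 197.2 ] [0.5464 0.3418 0.015 ]
white_cap_jar 0.74 [249.024 208.68 ] 489 med [0.5127 0.1688 0.1115] top [0.516  0.1763 0.1132] [0.5153 0.1763 0.1138]
  mark 0.94 [254.528 212.92 ] [0.5103 0.1735 0.015 ]
dropper_bottle 0.78 [216.512 203.12 ] 233 med [0.5256 0.2523 0.0753] top [0.5287 0.259  0.1128] [0.5285 0.2597 0.1134]
  mark 0.72 [220.608 203.92 ] [0.5311 0.2619 0.015 ]
old_rack 0.92 [235.904 209.08 ] 2928 med [0.5127 0.2274 0.0125] top [0.5118 0.1785 0.0431] [0.5217 0.2218 0.0889]
  rect ((524.0849609375, 229.14068603515625), (382.3337707519531, 95.38273620605469), 80.38699340820312)
  mark 0.97 [239.296 208.2  ] [0
[... 1422 characters left out ...]
), (105.47903442382812, 381.20758056640625), 16.081073760986328)
  mark 0.64 [318.912 259.52 ] [ 0.5018 -0.2148  0.    ]
{'time_s': 1.3, 'joint_positions': array([-1.3962,  0.3262, -0.1926,  1.052 , -0.    ,  1.4366]), 'dq': array([ 0.0014, -0.0014,  0.0022,  0.0021,  0.0011, -0.0007]), 'joint_torque': array([  0.0005, -44.3336,  26.2751,   0.0011,  -0.0001,  -0.    ]), 'tool_pos': array([ 0.1672, -0.524 ,  0.2313]), 'eef_rot': array([[ 0.9527,  0.3039, -0.    ],
       [ 0.3039, -0.9527, -0.0001],
       [-0.    ,  0.0001, -1.    ]]), 'wrist_force': array([-0.5896,  0.044 , -0.2664]), 'wrist_torque': array([-0.0623, -0.0618,  0.0699]), 'finger_force': 0.0, 'grip_width': 0.08550915064665995}
```

View pics/top0.png

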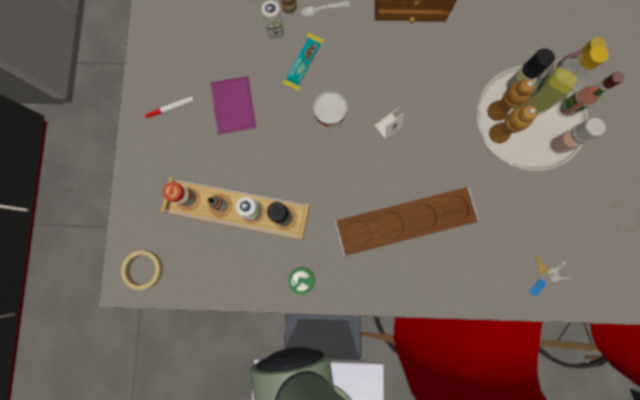

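View pics/side0.png

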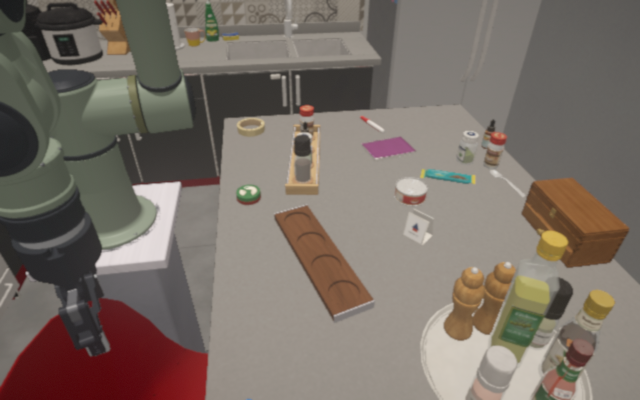

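Top view: the old rack runs (165,195)–(307,225) and carries, from the left, red (174,191), dropper (216,203), white (248,208) and grinder (279,213). The new rack runs (337,235)–(478,205) and is empty. The side view agrees. I'll move to the new rack for a closer look with the wrist camera.

>>> {"fn": "apply_moves", "kwargs": {"steps": [[0,[0.26,0.33,0.15],0.04],[0,[0.52,0.67,0.3],0.08],[0,[0.78,1.0,0.5],0.123]], "squeeze": 40}}

```text
time_s: 1.68
tool_pos: [0.23, -0.443, 0.2714]
eef_rot: [[0.765, 0.644, -0.0], [0.644, -0.765, 0.001], [0.0, -0.001, -1.0]]
wrist_force: [0.7, -1.1, 0.5]
grip_width: 0.0859
finger_force: 0.0
```

>>> {"fn": "apply_moves", "kwargs": {"steps": [[0,[0.26,0.33,0],0.04],[0,[0.52,0.67,0],0.08],[0,[0.78,1.0,0],0.123]]}}

```text
time_s: 2.05
tool_pos: [0.2926, -0.3631, 0.2715]
eef_rot: [[0.466, 0.885, 0.0], [0.885, -0.466, -0.0], [-0.0, 0.0, -1.0]]
wrist_force: [0.3, -0.2, 0.4]
grip_width: 0.0854
finger_force: 0.0
```

>>> {"fn": "apply_moves", "kwargs": {"steps": [[0,[0.26,0.33,0],0.04],[0,[0.52,0.67,0],0.08],[0,[0.78,1.0,0],0.123]]}}

```text
time_s: 2.42
tool_pos: [0.355, -0.2831, 0.2714]
eef_rot: [[0.098, 0.995, 0.0], [0.995, -0.098, -0.0], [-0.0, 0.0, -1.0]]
wrist_force: [0.6, -0.4, -0.2]
grip_width: 0.0854
finger_force: 0.0
```

>>> {"fn": "apply_moves", "kwargs": {"steps": [[0,[0.26,0.33,0],0.04],[0,[0.52,0.67,0],0.08],[0,[0.78,1.0,0],0.123],[0,[0.78,1.0,0],0.123],[0,[0.78,1.0,0],0.123]]}}

```text
time_s: 3.05
tool_pos: [0.4166, -0.2042, 0.2713]
eef_rot: [[-0.279, 0.96, -0.0], [0.96, 0.279, -0.0], [-0.0, -0.0, -1.0]]
wrist_force: [-0.5, 0.1, -0.1]
grip_width: 0.0854
finger_force: 0.0
```

Run:
```python
from h import *
np.set_printoptions(precision=4,suppress=True)
s=sense();print(s["time_s"],s["tool_pos"],s["eef_rot"][:,1])
p=snapshot("wrist");cv2.imwrite("pics/w1.png",p["pixels"])
R=cv2.Rodrigues(np.array(p["rvec"],float))[0];print(-R.T@np.array(p["tvec"]).ravel(),R[2],p["fx"])
for n in ["new_rack"]:
    for r in masks_of(p,n)[:2]:
        P=cloud(p,r["mask"]);P=P[(P[:,2]>.012)&(P[:,2]<.03)]
        print(r["confidence"],len(P),np.median(P,0),cv2.minAreaRect((P[:,:2]*1000).astype(np.float32)))
    for r in mark_of(p,n)[:1]:
        u=np.array(r["position"])*[640,400];print("mark",r["confidence"],u,world(p,*u,0))
```

```text
3.05 [ 0.4166 -0.2042  0.2713] [ 0.9602  0.2793 -0.0003]
[ 0.3954 -0.1297  0.4138] [ 0.0844 -0.2885 -0.9538] 280.3870517189711
0.89 15409 [ 0.4955 -0.1793  0.0213] ((501.7134704589844, -210.91976928710938), (92.58476257324219, 350.0890197753906), 16.027103424072266)
0.45 242 [0.5185 0.0374 0.0205] ((516.64111328125, 37.88981628417969), (39.4159049987793, 12.767582893371582), 8.563078880310059)
mark 0.63 [366.016 194.2  ] [ 0.5028 -0.216   0.    ]
```

View pics/w1.png

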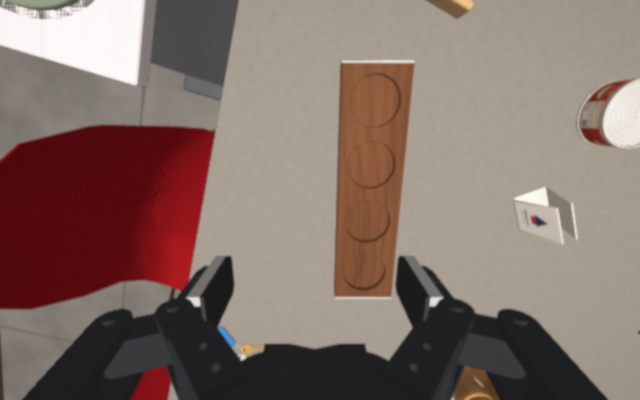

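The new rack fills (335–415, 60–298) with all four wells empty. The fitted rectangle is 92.6 x 350 mm, which matches the given size. Next I'll look at the old rack.

>>> {"fn": "apply_moves", "kwargs": {"steps": [[0,[0.12,0.5,0],-0.018],[0,[0.25,1.0,0],-0.036]]}}

```text
time_s: 3.45
tool_pos: [0.4366, -0.1242, 0.2713]
eef_rot: [[-0.164, 0.986, 0.0], [0.986, 0.164, -0.0], [-0.0, 0.0, -1.0]]
wrist_force: [-0.3, -0.3, 0.6]
grip_width: 0.0855
finger_force: 0.0
```

>>> {"fn": "apply_moves", "kwargs": {"steps": [[0,[0.12,0.5,0],-0.018],[0,[0.25,1.0,0],-0.036]]}}

```text
time_s: 3.7
tool_pos: [0.4569, -0.0436, 0.2714]
eef_rot: [[-0.053, 0.999, 0.0], [0.999, 0.053, -0.0], [-0.0, 0.0, -1.0]]
wrist_force: [0.2, -0.8, 0.0]
grip_width: 0.0852
finger_force: 0.0
```

>>> {"fn": "apply_moves", "kwargs": {"steps": [[0,[0.12,0.5,0],-0.018],[0,[0.25,1.0,0],-0.036]]}}

```text
time_s: 3.95
tool_pos: [0.477, 0.0365, 0.2714]
eef_rot: [[0.059, 0.998, 0.0], [0.998, -0.059, -0.0], [-0.0, 0.0, -1.0]]
wrist_force: [0.3, 0.7, 0.7]
grip_width: 0.0856
finger_force: 0.0
```

>>> {"fn": "apply_moves", "kwargs": {"steps": [[0,[0.12,0.5,0],-0.018],[0,[0.25,1.0,0],-0.036],[0,[0.25,1.0,0],-0.036],[0,[0.25,1.0,0],-0.036]]}}

```text
time_s: 4.45
tool_pos: [0.4966, 0.1152, 0.2711]
eef_rot: [[0.168, 0.986, -0.001], [0.986, -0.168, -0.001], [-0.001, -0.0, -1.0]]
wrist_force: [-0.9, -0.4, -0.2]
grip_width: 0.0853
finger_force: 0.0
```

```bash
cat > look.py <<'E'
from h import *
import sys
np.set_printoptions(precision=4,suppress=True)
s=sense();print(s["time_s"],s["tool_pos"],s["eef_rot"][:,1])
p=snapshot("wrist");cv2.imwrite(f"pics/{sys.argv[1]}.png",p["pixels"])
for n in N+["old_rack"]:
    for r in masks_of(p,n)[:2]:
        P=cloud(p,r["mask"])
        if n=="old_rack":
            P=P[(P[:,2]>.005)&(P[:,2]<.016)];print(n,r["confidence"],len(P),np.median(P,0),cv2.minAreaRect((P[:,:2]*1000).astype(np.float32)))
        else:
            t=np.percentile(P[:,2],99);q=P[P[:,2]>t-.006]
            print(n,round(r["confidence"],2),np.array(r["position"])*[640,400],"top z",t,"circle",cv2.minEnclosingCircle((q[:,:2]*1000).astype(np.float32)),"mid",(P.min(0)+P.max(0))/2)
    for r in mark_of(p,n)[:1]:
        u=np.array(r["position"])*[640,400];print("  mark",r["confidence"],u,world(p,*u,0 if "rack" in n else .015))
E
python3 look.py w2
```

```text
4.45 [0.4966 0.1152 0.2711] [ 0.9857 -0.1685 -0.0005]
grinder 0.59 [321.792 203.92 ] top z 0.15121143089899994 circle ((502.6473693847656, 99.36719512939453), 22.631145477294922) mid [0.501  0.0683 0.0758]
  mark 0.78 [320.768 185.48 ] [0.5029 0.0958 0.015 ]
  mark 0.27 [323.072  56.   ] [0.5331 0.2627 0.015 ]
white_cap_jar 0.63 [322.624 130.2  ] top z 0.11488096823302492 circle ((516.40283203125, 176.34605407714844), 22.578683853149414) mid [0.5134 0.1706 0.0635]
  mark 0.78 [320.512 128.08 ] [0.5155 0.1756 0.015 ]
dropper_bottle 0.73 [305.088  62.08 ] top z 0.01724518836624653 circle ((528.8550415039062, 263.6142272949219), 31.040355682373047) mid [0.5287 0.2633 0.0427]
dropper_bottle 0.71 [321.216  49.4  ] top z 0.11599747300706782 circle ((529.5714721679688, 259.5774841308594), 6.4036664962768555) mid [0.5322 0.2665 0.0656]
  mark 0.59 [321.6  55.8] [0.5312 0.2632 0.015 ]
old_rack 0.73 7161 [0.5219 0.2264 0.0121] ((516.353271484375, 187.29429626464844), (279.4276428222656, 92.10169219970703), 80.604736328125)
old_rack 0.41 160 [0.5088 0.1137 0.0151] ((502.302001953125, 109.8473892211914), (30.618871688842773, 59.16939163208008), 87.99151611328125)
  mark 0.72 [317.376  90.32 ] [0.5196 0.225  0.    ]
```

View pics/w2.png

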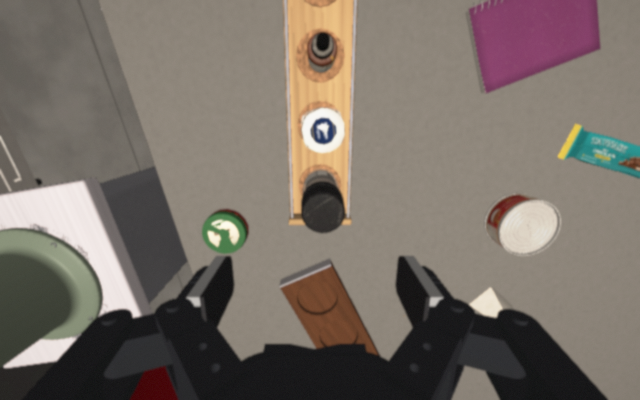

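Order confirmed, and the positions agree across cameras to about 2 mm. I'll align on the grinder, descend and grip.

>>> {"fn": "apply_moves", "kwargs": {"steps": [[0,[0.07,-0.21,0],0],[0,[0.07,-0.21,0],0],[0,[0.07,-0.21,-0.37],0],[0,[0.07,-0.21,-0.75],0]]}}

```text
time_s: 5.5
tool_pos: [0.5029, 0.0989, 0.2109]
eef_rot: [[0.169, 0.986, 0.001], [0.986, -0.169, 0.0], [0.0, 0.001, -1.0]]
wrist_force: [0.7, -0.0, -0.9]
grip_width: 0.0853
finger_force: 0.0
```

>>> {"fn": "apply_moves", "kwargs": {"steps": [[0,[0,0,-0.25],0],[0,[0,0,-0.5],0],[0,[0,0,-0.75],0]]}}

```text
time_s: 5.88
tool_pos: [0.5024, 0.099, 0.1506]
eef_rot: [[0.168, 0.986, -0.0], [0.986, -0.168, 0.0], [0.0, -0.0, -1.0]]
wrist_force: [-0.9, -0.3, 0.3]
grip_width: 0.0852
finger_force: 0.0
```

>>> {"fn": "apply_moves", "kwargs": {"steps": [[0,[0,0,-0.25],0],[0,[0,0,-0.5],0],[0,[0,0,-0.75],0],[0,[0,0,-0.75],0],[1,[0,0,-0.75],0],[1,[0,0,-0.75],0],[1,[0,0,-0.75],0],[1,[0,0,-0.75],0],[1,[0,0,-0.75],0],[1,[0,0,-0.75],0],[1,[0,0,-0.75],0],[1,[0,0,-0.75],0]]}}

```text
time_s: 7.38
tool_pos: [0.503, 0.0994, 0.0924]
eef_rot: [[0.168, 0.986, 0.002], [0.986, -0.168, 0.0], [0.001, 0.002, -1.0]]
wrist_force: [-2.1, -0.3, 6.3]
grip_width: 0.0466
finger_force: 38.2
```

>>> {"fn": "apply_moves", "kwargs": {"steps": [[1,[0,0,0.15],0],[1,[0,0,0.45],0],[1,[0,0,0.75],0]]}}

```text
time_s: 7.75
tool_pos: [0.502, 0.0991, 0.1523]
eef_rot: [[0.168, 0.986, -0.001], [0.986, -0.168, -0.0], [-0.0, -0.001, -1.0]]
wrist_force: [0.4, -0.0, -2.1]
grip_width: 0.0469
finger_force: 39.2
```

>>> {"fn": "apply_moves", "kwargs": {"steps": [[1,[0,0,0.25],0],[1,[0,0,0.5],0],[1,[0,0,0.75],0]]}}

```text
time_s: 8.12
tool_pos: [0.5021, 0.0992, 0.2124]
eef_rot: [[0.168, 0.986, -0.0], [0.986, -0.168, -0.0], [-0.0, -0.0, -1.0]]
wrist_force: [-0.6, 0.1, -3.1]
grip_width: 0.0466
finger_force: 39.2
```

>>> {"fn": "apply_moves", "kwargs": {"steps": [[1,[-0.05,-0.26,0],0.016],[1,[-0.1,-0.52,0],0.032],[1,[-0.15,-0.78,0],0.048]]}}

```text
time_s: 8.5
tool_pos: [0.49, 0.0362, 0.2118]
eef_rot: [[0.016, 1.0, 0.0], [1.0, -0.016, -0.0], [-0.0, 0.0, -1.0]]
wrist_force: [-0.3, -0.0, -2.5]
grip_width: 0.0468
finger_force: 39.2
```

>>> {"fn": "apply_moves", "kwargs": {"steps": [[1,[-0.05,-0.26,0],0.016],[1,[-0.1,-0.52,0],0.032],[1,[-0.15,-0.78,0],0.048]]}}

```text
time_s: 8.88
tool_pos: [0.478, -0.0262, 0.2117]
eef_rot: [[-0.134, 0.991, -0.0], [0.991, 0.134, -0.0], [-0.0, -0.0, -1.0]]
wrist_force: [0.5, -0.6, -3.0]
grip_width: 0.0468
finger_force: 39.2
```

>>> {"fn": "apply_moves", "kwargs": {"steps": [[1,[-0.05,-0.26,0],0.016],[1,[-0.1,-0.52,0],0.032],[1,[-0.15,-0.78,0],0.047],[1,[-0.15,-0.78,0],0.047],[1,[-0.15,-0.78,0],0.047]]}}

```text
time_s: 9.5
tool_pos: [0.4663, -0.0876, 0.2115]
eef_rot: [[-0.276, 0.961, 0.0], [0.961, 0.276, 0.0], [0.0, 0.0, -1.0]]
wrist_force: [-0.4, -0.5, -2.1]
grip_width: 0.0466
finger_force: 39.3
```

>>> {"fn": "apply_moves", "kwargs": {"steps": [[1,[0,0,-0.25],0],[1,[0,0,-0.5],0],[1,[0,0,-0.75],0]]}}

```text
time_s: 9.88
tool_pos: [0.4665, -0.0871, 0.1509]
eef_rot: [[-0.278, 0.961, 0.0], [0.961, 0.278, 0.0], [0.0, 0.0, -1.0]]
wrist_force: [-0.0, 0.1, -2.5]
grip_width: 0.047
finger_force: 39.3
```

>>> {"fn": "apply_moves", "kwargs": {"steps": [[1,[0,0,-0.2],0],[1,[0,0,-0.4],0],[1,[0,0,-0.55],0],[1,[0,0,-0.65],0],[1,[0,0,-0.7],0],[1,[0,0,-0.74],0],[1,[0,0,-0.74],0],[1,[0,0,-0.74],0]]}}

```text
time_s: 10.88
tool_pos: [0.4666, -0.0881, 0.0924]
eef_rot: [[-0.277, 0.961, 0.001], [0.961, 0.277, -0.0], [-0.0, 0.0, -1.0]]
wrist_force: [0.9, -0.1, -1.9]
grip_width: 0.0467
finger_force: 39.3
```

Run:
```python
from h import *
p=snapshot("side");cv2.imwrite("pics/s1.png",cv2.resize(p["pixels"][80:320,200:440],None,fx=2.4,fy=2.4))
s=sense();print(s["tool_pos"],s["wrist_force"])
```

```text
[ 0.46657516 -0.08812779  0.09235348] [ 0.26006927  0.19975033 -2.16307625]
```

View pics/s1.png

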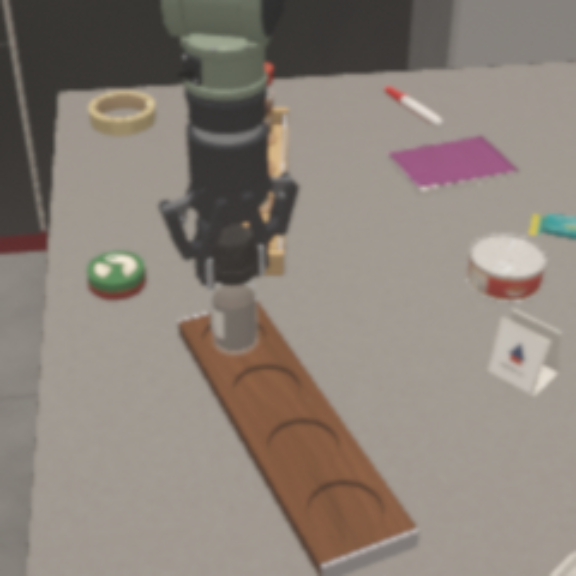

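The grinder hangs upright over the leftmost well, at (235,320) in the crop. I'll lower it the last 1 mm, release it and go to the white jar.

>>> {"fn": "apply_moves", "kwargs": {"steps": [[1,[0,0,-0.012],0],[1,[0,0,-0.012],0],[0.5,[0,0,-0.012],0],[0,[0,0,-0.012],0],[0,[0,0,-0.012],0],[0,[0,0,-0.012],0],[0,[0,0,0.2],0],[0,[0,0,0.5],0],[0,[0,0,0.875],0]]}}

```text
time_s: 12.05
tool_pos: [0.4659, -0.0878, 0.1624]
eef_rot: [[-0.277, 0.961, -0.001], [0.961, 0.277, 0.001], [0.001, -0.001, -1.0]]
wrist_force: [0.4, 0.3, 0.2]
grip_width: 0.0855
finger_force: 0.0
```

>>> {"fn": "apply_moves", "kwargs": {"steps": [[0,[0,0,0.44],0],[0,[0,0,0.875],0]]}}

```text
time_s: 12.3
tool_pos: [0.4662, -0.0879, 0.2331]
eef_rot: [[-0.277, 0.961, -0.0], [0.961, 0.277, 0.0], [0.0, -0.0, -1.0]]
wrist_force: [1.0, -1.0, 0.0]
grip_width: 0.0851
finger_force: 0.0
```

>>> {"fn": "apply_moves", "kwargs": {"steps": [[0,[0.08,0.41,0],-0.018],[0,[0.16,0.82,0],-0.036]]}}

```text
time_s: 12.55
tool_pos: [0.4796, -0.0219, 0.2327]
eef_rot: [[-0.164, 0.987, 0.001], [0.987, 0.164, -0.0], [-0.0, 0.001, -1.0]]
wrist_force: [-0.4, -0.5, 0.7]
grip_width: 0.0858
finger_force: 0.0
```

>>> {"fn": "apply_moves", "kwargs": {"steps": [[0,[0.08,0.41,0],-0.018],[0,[0.16,0.82,0],-0.036]]}}

```text
time_s: 12.8
tool_pos: [0.4921, 0.0443, 0.2321]
eef_rot: [[-0.052, 0.999, 0.0], [0.999, 0.052, 0.0], [-0.0, 0.0, -1.0]]
wrist_force: [0.7, 0.4, 0.8]
grip_width: 0.085
finger_force: 0.0
```

>>> {"fn": "apply_moves", "kwargs": {"steps": [[0,[0.08,0.41,0],-0.018],[0,[0.16,0.82,0],-0.036]]}}

```text
time_s: 13.05
tool_pos: [0.5048, 0.1099, 0.232]
eef_rot: [[0.061, 0.998, -0.0], [0.998, -0.061, 0.0], [-0.0, -0.0, -1.0]]
wrist_force: [0.9, -0.9, -0.4]
grip_width: 0.0854
finger_force: 0.0
```

>>> {"fn": "apply_moves", "kwargs": {"steps": [[0,[0.08,0.41,0],-0.018],[0,[0.15,0.83,0],-0.035],[0,[0.15,0.83,0],-0.035],[0,[0.15,0.83,0],-0.035]]}}

```text
time_s: 13.55
tool_pos: [0.5164, 0.1749, 0.2318]
eef_rot: [[0.167, 0.986, -0.001], [0.986, -0.167, -0.001], [-0.001, -0.001, -1.0]]
wrist_force: [0.0, 0.1, -1.0]
grip_width: 0.0857
finger_force: 0.0
```

```bash
python3 look.py w3
python3 - <<'E'
from h import *
p=snapshot("side")
for r in masks_of(p,"grinder")[:1]:
    P=cloud(p,r["mask"]);q=P[P[:,2]>np.percentile(P[:,2],97)-.004];print(r["confidence"],q.mean(0),(P.min(0)+P.max(0))/2,P.max(0))
E
```

```text
13.55 [0.5164 0.1749 0.2318] [ 0.9859 -0.1674 -0.0006]
grinder 0.85 [308.992 342.48 ] top z 0.3058309121951535 circle ((515.56689453125, 185.81304931640625), 1.5402101278305054) mid [0.482  0.0519 0.1598]
grinder 0.43 [302.592  95.   ] top z 0.07213522801060279 circle ((529.6925659179688, 259.64801025390625), 16.653623580932617) mid [0.529  0.2637 0.0429]
  mark 0.9 [309.696 344.88 ] [ 0.4643 -0.0894  0.015 ]
red_cap_jar 0.81 [313.6   17.48] top z 0.12282202024006442 circle ((544.0806884765625, 337.06951904296875), 19.90570831298828) mid [0.5491 0.342  0.0674]
  mark 0.83 [313.984  24.2  ] [0.5455 0.3486 0.015 ]
white_cap_jar 0.71 [313.408 192.12 ] top z 0.11459699823088518 circle ((516.36865234375, 176.180908203125), 22.755107879638672) mid [0.5116 0.1591 0.0631]
  mark 0.86 [310.592 178.08 ] [0.5119 0.177  0.015 ]
dropper_bottle 0.67 [312.512 107.6  ] top z 0.11604412503698978 circle ((529.6290283203125, 259.86248779296875), 6.313687801361084) mid [0.5284 0.2588 0.065 ]
  mark 0.94 [312.32 106.88] [0.5289 0.263  0.015 ]
old_rack 0.84 8135 [0.5221 0.2405 0.0121] ((520.5011596679688, 211.73399353027344), (327.47125244140625, 92.08965301513672), 80.614501953125)
  mark 0.75 [313.792 141.4  ] [0.5236 0.2212 0.    ]
0.58 [ 0.46413936 -0.09375529  0.14931302] [ 0.47227299 -0.0379443   0.07568978] [0.50389694 0.04172655 0.15219009]
```

The grinder stands in its well, with its mark at (0.464,-0.089). Now the white jar.

>>> {"fn": "apply_moves", "kwargs": {"steps": [[0,[0,0.012,-0.37],0],[0,[0,0.012,-0.73],0]]}}

```text
time_s: 14.45
tool_pos: [0.5171, 0.1763, 0.1733]
eef_rot: [[0.168, 0.986, 0.001], [0.986, -0.168, 0.0], [0.0, 0.001, -1.0]]
wrist_force: [0.5, 0.3, 0.4]
grip_width: 0.0856
finger_force: 0.0
```

>>> {"fn": "apply_moves", "kwargs": {"steps": [[0,[0,0,-0.25],0],[0,[0,0,-0.5],0],[0,[0,0,-0.73],0]]}}

```text
time_s: 14.82
tool_pos: [0.5167, 0.1762, 0.1146]
eef_rot: [[0.168, 0.986, -0.0], [0.986, -0.168, -0.0], [-0.0, -0.0, -1.0]]
wrist_force: [0.1, 0.2, 0.1]
grip_width: 0.0853
finger_force: 0.0
```

>>> {"fn": "apply_moves", "kwargs": {"steps": [[0,[0,0,-0.25],0],[0,[0,0,-0.5],0],[0,[0,0,-0.73],0],[0,[0,0,-0.73],0],[1,[0,0,-0.73],0],[1,[0,0,-0.73],0],[1,[0,0,-0.73],0],[1,[0,0,-0.73],0],[1,[0,0,-0.73],0],[1,[0,0,-0.73],0],[1,[0,0,-0.73],0],[1,[0,0,-0.73],0]]}}

```text
time_s: 16.32
tool_pos: [0.5175, 0.1764, 0.0581]
eef_rot: [[0.168, 0.986, 0.002], [0.986, -0.168, 0.001], [0.001, 0.002, -1.0]]
wrist_force: [-0.6, -0.0, 6.7]
grip_width: 0.0459
finger_force: 41.1
```

>>> {"fn": "apply_moves", "kwargs": {"steps": [[1,[0,0,0.15],0],[1,[0,0,0.4],0],[1,[0,0,0.7],0],[1,[0,0,1.0],0]]}}

```text
time_s: 16.82
tool_pos: [0.5167, 0.1761, 0.1382]
eef_rot: [[0.168, 0.986, 0.0], [0.986, -0.168, -0.0], [-0.0, 0.0, -1.0]]
wrist_force: [0.6, -0.3, -0.1]
grip_width: 0.0457
finger_force: 41.2
```

>>> {"fn": "apply_moves", "kwargs": {"steps": [[1,[0,0,0.35],0],[1,[0,0,0.7],0],[1,[0,0,1.0],0]]}}

```text
time_s: 17.2
tool_pos: [0.5168, 0.1761, 0.2187]
eef_rot: [[0.168, 0.986, 0.001], [0.986, -0.168, 0.0], [0.0, 0.001, -1.0]]
wrist_force: [-0.5, -0.4, -1.8]
grip_width: 0.0457
finger_force: 41.2
```

>>> {"fn": "apply_moves", "kwargs": {"steps": [[1,[-0.02,-0.28,0],0.01],[1,[-0.04,-0.57,0],0.019],[1,[-0.067,-0.865,0],0.0286]]}}

```text
time_s: 17.58
tool_pos: [0.5112, 0.1063, 0.2176]
eef_rot: [[0.078, 0.997, 0.001], [0.997, -0.078, -0.0], [-0.0, 0.001, -1.0]]
wrist_force: [-0.3, -0.5, -0.8]
grip_width: 0.0458
finger_force: 41.2
```

>>> {"fn": "apply_moves", "kwargs": {"steps": [[1,[-0.02,-0.28,0],0.01],[1,[-0.04,-0.57,0],0.019],[1,[-0.067,-0.865,0],0.0286]]}}

```text
time_s: 17.95
tool_pos: [0.5059, 0.037, 0.2175]
eef_rot: [[-0.012, 1.0, 0.0], [1.0, 0.012, -0.0], [-0.0, 0.0, -1.0]]
wrist_force: [0.9, 0.2, -0.1]
grip_width: 0.0457
finger_force: 41.2
```

>>> {"fn": "apply_moves", "kwargs": {"steps": [[1,[-0.02,-0.28,0],0.01],[1,[-0.04,-0.57,0],0.019],[1,[-0.067,-0.865,0],0.0286]]}}

```text
time_s: 18.32
tool_pos: [0.5005, -0.0322, 0.2175]
eef_rot: [[-0.102, 0.995, 0.0], [0.995, 0.102, -0.0], [-0.0, 0.0, -1.0]]
wrist_force: [-0.3, 0.2, -1.2]
grip_width: 0.0459
finger_force: 41.2
```

>>> {"fn": "apply_moves", "kwargs": {"steps": [[1,[-0.02,-0.28,0],0.01],[1,[-0.04,-0.57,0],0.019],[1,[-0.067,-0.865,0],0.0286]]}}

```text
time_s: 18.7
tool_pos: [0.4951, -0.1014, 0.2175]
eef_rot: [[-0.191, 0.982, 0.0], [0.982, 0.191, -0.0], [-0.0, 0.0, -1.0]]
wrist_force: [1.0, 0.8, -1.0]
grip_width: 0.046
finger_force: 41.2
```

>>> {"fn": "apply_moves", "kwargs": {"steps": [[1,[-0.02,-0.28,0],0.01],[1,[-0.04,-0.57,0],0.019],[1,[-0.067,-0.865,0],0.0286],[1,[-0.067,-0.865,0],0.0286],[1,[-0.067,-0.865,0],0.0286]]}}

```text
time_s: 19.32
tool_pos: [0.4898, -0.1693, 0.2171]
eef_rot: [[-0.277, 0.961, -0.0], [0.961, 0.277, 0.001], [0.001, 0.0, -1.0]]
wrist_force: [-1.2, 0.8, -1.7]
grip_width: 0.0458
finger_force: 41.2
```

>>> {"fn": "apply_moves", "kwargs": {"steps": [[1,[0,0,-0.3],0],[1,[0,0,-0.65],0],[1,[0,0,-1.0],0]]}}

```text
time_s: 19.7
tool_pos: [0.4901, -0.1687, 0.1364]
eef_rot: [[-0.278, 0.961, 0.0], [0.961, 0.278, 0.0], [-0.0, 0.0, -1.0]]
wrist_force: [0.2, -0.9, -0.3]
grip_width: 0.0461
finger_force: 41.2
```

>>> {"fn": "apply_moves", "kwargs": {"steps": [[1,[0,0,-0.25],0],[1,[0,0,-0.5],0],[1,[0,0,-0.7],0],[1,[0,0,-0.85],0],[1,[0,0,-0.93],0],[1,[0,0,-0.97],0],[1,[0,0,-0.985],0],[1,[0,0,-0.985],0],[1,[0,0,-0.985],0]]}}

```text
time_s: 20.82
tool_pos: [0.4902, -0.17, 0.0584]
eef_rot: [[-0.277, 0.961, 0.001], [0.961, 0.277, -0.0], [-0.0, 0.0, -1.0]]
wrist_force: [0.0, 0.2, -1.4]
grip_width: 0.0458
finger_force: 41.2
```

>>> {"fn": "apply_moves", "kwargs": {"steps": [[1,[0,0,-0.015],0],[1,[0,0,-0.015],0],[0.5,[0,0,-0.015],0],[0,[0,0,-0.015],0],[0,[0,0,-0.015],0],[0,[0,0,-0.015],0],[0,[0,0,0.3],0],[0,[0,0,0.65],0],[0,[0,0,1.0],0]]}}

```text
time_s: 21.95
tool_pos: [0.4897, -0.1697, 0.1388]
eef_rot: [[-0.277, 0.961, -0.0], [0.961, 0.277, 0.0], [0.0, -0.0, -1.0]]
wrist_force: [0.5, -0.3, -0.4]
grip_width: 0.0856
finger_force: 0.0
```

>>> {"fn": "apply_moves", "kwargs": {"steps": [[0,[0,0,0.5],0],[0,[0,0,1.0],0]]}}

```text
time_s: 22.2
tool_pos: [0.4897, -0.1697, 0.2192]
eef_rot: [[-0.277, 0.961, -0.0], [0.961, 0.277, 0.0], [0.0, -0.0, -1.0]]
wrist_force: [0.4, -0.1, 0.8]
grip_width: 0.0853
finger_force: 0.0
```

>>> {"fn": "apply_moves", "kwargs": {"steps": [[0,[0.04,0.45,0],-0.012],[0,[0.083,0.895,0],-0.0238]]}}

```text
time_s: 22.45
tool_pos: [0.4969, -0.0978, 0.2187]
eef_rot: [[-0.202, 0.979, 0.001], [0.979, 0.202, -0.0], [-0.001, 0.001, -1.0]]
wrist_force: [0.5, 1.0, 0.1]
grip_width: 0.0852
finger_force: 0.0
```

>>> {"fn": "apply_moves", "kwargs": {"steps": [[0,[0.04,0.45,0],-0.012],[0,[0.083,0.895,0],-0.0238]]}}

```text
time_s: 22.7
tool_pos: [0.5032, -0.0255, 0.2181]
eef_rot: [[-0.129, 0.992, 0.0], [0.992, 0.129, 0.0], [0.0, 0.0, -1.0]]
wrist_force: [1.0, -0.2, 1.0]
grip_width: 0.0853
finger_force: 0.0
```

>>> {"fn": "apply_moves", "kwargs": {"steps": [[0,[0.04,0.45,0],-0.012],[0,[0.083,0.895,0],-0.0238]]}}

```text
time_s: 22.95
tool_pos: [0.5098, 0.0462, 0.2181]
eef_rot: [[-0.055, 0.998, 0.0], [0.998, 0.055, 0.0], [0.0, 0.0, -1.0]]
wrist_force: [0.5, 0.7, 0.0]
grip_width: 0.0856
finger_force: 0.0
```

>>> {"fn": "apply_moves", "kwargs": {"steps": [[0,[0.04,0.45,0],-0.012],[0,[0.083,0.895,0],-0.0238]]}}

```text
time_s: 23.2
tool_pos: [0.5164, 0.1178, 0.218]
eef_rot: [[0.02, 1.0, -0.0], [1.0, -0.02, -0.0], [-0.0, -0.0, -1.0]]
wrist_force: [0.6, -0.4, -0.5]
grip_width: 0.0854
finger_force: 0.0
```

>>> {"fn": "apply_moves", "kwargs": {"steps": [[0,[0.04,0.45,0],-0.012],[0,[0.083,0.895,0],-0.0238]]}}

```text
time_s: 23.45
tool_pos: [0.5231, 0.1894, 0.218]
eef_rot: [[0.094, 0.996, -0.0], [0.996, -0.094, -0.0], [-0.0, -0.0, -1.0]]
wrist_force: [0.4, -0.4, -0.6]
grip_width: 0.0853
finger_force: 0.0
```

>>> {"fn": "apply_moves", "kwargs": {"steps": [[0,[0.04,0.45,0],-0.012],[0,[0.083,0.895,0],-0.0238],[0,[0.083,0.895,0],-0.0238],[0,[0.083,0.895,0],-0.0238]]}}

```text
time_s: 23.95
tool_pos: [0.5295, 0.2593, 0.2178]
eef_rot: [[0.167, 0.986, -0.001], [0.986, -0.167, -0.001], [-0.001, -0.001, -1.0]]
wrist_force: [0.2, 0.1, 0.8]
grip_width: 0.0853
finger_force: 0.0
```

```bash
python3 look.py w4
python3 - <<'E'
from h import *
for c in ["side","top"]:
  p=snapshot(c)
  for n in N[:3:2]:
   for r in masks_of(p,n)[:1]:
    P=cloud(p,r["mask"]);q=P[P[:,2]>np.percentile(P[:,2],97)-.004];print(c,n,r["confidence"],q.mean(0),P.max(0))
E
```

```text
23.95 [0.5295 0.2593 0.2178] [ 0.986  -0.1669 -0.0006]
grinder 0.65 [311.68 293.12] top z 0.01677651708618894 circle ((501.2314758300781, 96.29605865478516), 30.8056640625) mid [0.5014 0.0962 0.0143]
  mark 0.61 [311.68 176.4 ] [0.5273 0.2662 0.015 ]
red_cap_jar 0.95 [320.32 104.08] top z 0.12298072163173034 circle ((545.3291015625, 345.2516784667969), 21.91626739501953) mid [0.5454 0.3522 0.0673]
red_cap_jar 0.4 [313.984 294.6  ] top z 0.01678092556797301 circle ((501.4313049316406, 96.1408462524414), 30.67414665222168) mid [0.5012 0.0962 0.0146]
  mark 0.7 [317.504 106.2  ] [0.548  0.3467 0.015 ]
dropper_bottle 0.85 [316.48 191.  ] top z 0.1156982327431131 circle ((529.797607421875, 260.3782653808594), 6.294868469238281) mid [0.5298 0.2624 0.0686]
  mark 0.7 [315.008 178.4  ] [0.531 0.263 0.015]
old_rack 0.59 8994 [0.524  0.2504 0.012 ] ((522.0482788085938, 220.91329956054688), (347.7688903808594, 92.03284454345703), 80.60420227050781)
  mark 0.67 [314.304 206.88 ] [0.5231 0.2214 0.    ]
side grinder 0.71 [ 0.46492256 -0.093384    0.14907829] [0.50660079 0.14144755 0.15303036]
side white_cap_jar 0.68 [ 0.48839983 -0.1746911   0.112647  ] [ 0.51649484 -0.11385368  0.11498059]
top grinder 0.77 [ 0.46651528 -0.08730491  0.14879021] [ 0.4872545  -0.06458616  0.15206601]
top white_cap_jar 0.94 [ 0.4894436  -0.1688306   0.11226863] [ 0.51117817 -0.14401029  0.11543945]
```

Grinder and white jar are both placed well. Now the dropper bottle.

>>> {"fn": "apply_moves", "kwargs": {"steps": [[0,[0,0.01,-0.35],0],[0,[0,0.01,-0.7],0]]}}

```text
time_s: 25.05
tool_pos: [0.5302, 0.2608, 0.1618]
eef_rot: [[0.167, 0.986, 0.001], [0.986, -0.167, 0.0], [0.001, 0.001, -1.0]]
wrist_force: [0.1, -0.2, -0.2]
grip_width: 0.0857
finger_force: 0.0
```

>>> {"fn": "apply_moves", "kwargs": {"steps": [[0,[0,0,-0.25],0],[0,[0,0,-0.5],0],[0,[0,0,-0.7],0]]}}

```text
time_s: 25.42
tool_pos: [0.5296, 0.2605, 0.1052]
eef_rot: [[0.167, 0.986, -0.0], [0.986, -0.167, -0.0], [-0.0, -0.0, -1.0]]
wrist_force: [-0.8, -0.5, 0.1]
grip_width: 0.0857
finger_force: 0.0
```

>>> {"fn": "apply_moves", "kwargs": {"steps": [[0,[0,0,-0.25],0],[0,[0,0,-0.5],0],[0,[0,0,-0.7],0],[0,[0,0,-0.7],0],[1,[0,0,-0.7],0],[1,[0,0,-0.7],0],[1,[0,0,-0.7],0],[1,[0,0,-0.7],0],[1,[0,0,-0.7],0],[1,[0,0,-0.7],0],[1,[0,0,-0.7],0],[1,[0,0,-0.7],0]], "squeeze": 30}}

```text
time_s: 26.92
tool_pos: [0.5302, 0.2608, 0.0509]
eef_rot: [[0.167, 0.986, 0.001], [0.986, -0.167, 0.001], [0.001, 0.001, -1.0]]
wrist_force: [-1.4, 0.3, 6.1]
grip_width: 0.0313
finger_force: 29.8
```

>>> {"fn": "apply_moves", "kwargs": {"steps": [[1,[0,0,0.15],0],[1,[0,0,0.4],0],[1,[0,0,0.7],0],[1,[0,0,1.0],0]]}}

```text
time_s: 27.42
tool_pos: [0.5297, 0.2605, 0.1312]
eef_rot: [[0.167, 0.986, -0.0], [0.986, -0.167, -0.0], [-0.0, -0.0, -1.0]]
wrist_force: [0.5, 0.7, -0.4]
grip_width: 0.0313
finger_force: 29.9
```

>>> {"fn": "apply_moves", "kwargs": {"steps": [[1,[0,0,0.35],0],[1,[0,0,0.7],0],[1,[0,0,1.0],0]]}}

```text
time_s: 27.8
tool_pos: [0.5299, 0.2605, 0.2117]
eef_rot: [[0.167, 0.986, 0.001], [0.986, -0.167, 0.0], [0.0, 0.001, -1.0]]
wrist_force: [0.1, 0.1, -1.1]
grip_width: 0.0312
finger_force: 29.9
```

>>> {"fn": "apply_moves", "kwargs": {"steps": [[1,[-0.01,-0.3,0],0.007],[1,[-0.02,-0.61,0],0.014],[1,[-0.029,-0.914,0],0.0204]]}}

```text
time_s: 28.18
tool_pos: [0.5273, 0.1867, 0.2106]
eef_rot: [[0.103, 0.995, 0.0], [0.995, -0.103, -0.0], [-0.0, 0.0, -1.0]]
wrist_force: [0.6, -0.0, -0.2]
grip_width: 0.0317
finger_force: 29.9
```

>>> {"fn": "apply_moves", "kwargs": {"steps": [[1,[-0.01,-0.3,0],0.007],[1,[-0.02,-0.61,0],0.014],[1,[-0.029,-0.914,0],0.0204]]}}

```text
time_s: 28.55
tool_pos: [0.525, 0.1134, 0.2105]
eef_rot: [[0.039, 0.999, 0.0], [0.999, -0.039, -0.0], [-0.0, 0.0, -1.0]]
wrist_force: [1.0, -0.5, -0.9]
grip_width: 0.0313
finger_force: 29.9
```

>>> {"fn": "apply_moves", "kwargs": {"steps": [[1,[-0.01,-0.3,0],0.007],[1,[-0.02,-0.61,0],0.014],[1,[-0.029,-0.914,0],0.0204]]}}

```text
time_s: 28.92
tool_pos: [0.5227, 0.0403, 0.2106]
eef_rot: [[-0.025, 1.0, 0.0], [1.0, 0.025, -0.0], [-0.0, 0.0, -1.0]]
wrist_force: [-0.3, -1.0, -0.4]
grip_width: 0.0314
finger_force: 29.9
```

>>> {"fn": "apply_moves", "kwargs": {"steps": [[1,[-0.01,-0.3,0],0.007],[1,[-0.02,-0.61,0],0.014],[1,[-0.029,-0.914,0],0.0204]]}}

```text
time_s: 29.3
tool_pos: [0.5203, -0.0328, 0.2106]
eef_rot: [[-0.089, 0.996, 0.0], [0.996, 0.089, -0.0], [-0.0, 0.0, -1.0]]
wrist_force: [0.6, 0.3, -0.9]
grip_width: 0.0312
finger_force: 29.9
```

>>> {"fn": "apply_moves", "kwargs": {"steps": [[1,[-0.01,-0.3,0],0.007],[1,[-0.02,-0.61,0],0.014],[1,[-0.029,-0.914,0],0.0204]]}}

```text
time_s: 29.68
tool_pos: [0.518, -0.1059, 0.2106]
eef_rot: [[-0.152, 0.988, 0.0], [0.988, 0.152, -0.0], [-0.0, 0.0, -1.0]]
wrist_force: [-0.7, -0.5, -0.9]
grip_width: 0.0313
finger_force: 29.9
```

>>> {"fn": "apply_moves", "kwargs": {"steps": [[1,[-0.01,-0.3,0],0.007],[1,[-0.02,-0.61,0],0.014],[1,[-0.029,-0.914,0],0.0204]]}}

```text
time_s: 30.05
tool_pos: [0.5157, -0.179, 0.2105]
eef_rot: [[-0.215, 0.977, 0.0], [0.977, 0.215, -0.0], [-0.0, 0.0, -1.0]]
wrist_force: [0.3, -0.6, -1.0]
grip_width: 0.0314
finger_force: 29.9
```

>>> {"fn": "apply_moves", "kwargs": {"steps": [[1,[-0.01,-0.3,0],0.007],[1,[-0.02,-0.61,0],0.014],[1,[-0.029,-0.914,0],0.0204],[1,[-0.029,-0.914,0],0.0204],[1,[-0.029,-0.914,0],0.0204]]}}

```text
time_s: 30.68
tool_pos: [0.5133, -0.2507, 0.2102]
eef_rot: [[-0.277, 0.961, -0.0], [0.961, 0.277, 0.001], [0.001, -0.0, -1.0]]
wrist_force: [0.3, -0.0, -1.2]
grip_width: 0.0315
finger_force: 29.9
```

>>> {"fn": "apply_moves", "kwargs": {"steps": [[1,[0,0,-0.3],0],[1,[0,0,-0.65],0],[1,[0,0,-1.0],0]]}}

```text
time_s: 31.05
tool_pos: [0.5137, -0.2501, 0.1297]
eef_rot: [[-0.278, 0.961, 0.0], [0.961, 0.278, 0.0], [-0.0, 0.0, -1.0]]
wrist_force: [0.1, -0.2, -1.2]
grip_width: 0.0315
finger_force: 29.9
```

>>> {"fn": "apply_moves", "kwargs": {"steps": [[1,[0,0,-0.25],0],[1,[0,0,-0.5],0],[1,[0,0,-0.7],0],[1,[0,0,-0.85],0],[1,[0,0,-0.93],0],[1,[0,0,-0.97],0],[1,[0,0,-0.985],0],[1,[0,0,-0.985],0],[1,[0,0,-0.985],0]]}}

```text
time_s: 32.17
tool_pos: [0.5138, -0.2515, 0.0517]
eef_rot: [[-0.277, 0.961, 0.001], [0.961, 0.277, -0.0], [-0.0, 0.0, -1.0]]
wrist_force: [-0.2, -0.2, -0.7]
grip_width: 0.0312
finger_force: 29.9
```

>>> {"fn": "apply_moves", "kwargs": {"steps": [[1,[0,0,-0.018],0],[1,[0,0,-0.018],0],[0.5,[0,0,-0.018],0],[0,[0,0,-0.018],0],[0,[0,0,-0.018],0],[0,[0,0,-0.018],0],[0,[0,0,0.3],0],[0,[0,0,0.65],0],[0,[0,0,1.0],0]]}}

```text
time_s: 33.3
tool_pos: [0.5134, -0.2512, 0.132]
eef_rot: [[-0.277, 0.961, -0.0], [0.961, 0.277, 0.0], [0.0, -0.0, -1.0]]
wrist_force: [0.2, 0.7, -1.2]
grip_width: 0.0854
finger_force: 0.0
```

>>> {"fn": "apply_moves", "kwargs": {"steps": [[0,[0,0,0.5],0],[0,[0,0,1.0],0]]}}

```text
time_s: 33.55
tool_pos: [0.5133, -0.2511, 0.2124]
eef_rot: [[-0.277, 0.961, -0.0], [0.961, 0.277, 0.0], [0.0, -0.0, -1.0]]
wrist_force: [0.5, -0.1, -0.6]
grip_width: 0.0856
finger_force: 0.0
```

>>> {"fn": "apply_moves", "kwargs": {"steps": [[0,[0.025,0.46,0],-0.009],[0,[0.05,0.933,0],-0.0179]]}}

```text
time_s: 33.8
tool_pos: [0.5179, -0.1763, 0.212]
eef_rot: [[-0.22, 0.975, 0.001], [0.975, 0.22, -0.001], [-0.001, 0.001, -1.0]]
wrist_force: [0.2, 0.4, 1.2]
grip_width: 0.0854
finger_force: 0.0
```

>>> {"fn": "apply_moves", "kwargs": {"steps": [[0,[0.025,0.46,0],-0.009],[0,[0.05,0.933,0],-0.0179]]}}

```text
time_s: 34.05
tool_pos: [0.5215, -0.1009, 0.2114]
eef_rot: [[-0.166, 0.986, 0.0], [0.986, 0.166, -0.0], [-0.0, 0.0, -1.0]]
wrist_force: [0.3, -0.0, 0.3]
grip_width: 0.0854
finger_force: 0.0
```

>>> {"fn": "apply_moves", "kwargs": {"steps": [[0,[0.025,0.46,0],-0.009],[0,[0.05,0.933,0],-0.0179]]}}

```text
time_s: 34.3
tool_pos: [0.5255, -0.0262, 0.2114]
eef_rot: [[-0.111, 0.994, 0.0], [0.994, 0.111, -0.0], [-0.0, 0.0, -1.0]]
wrist_force: [0.2, -0.1, 0.5]
grip_width: 0.0853
finger_force: 0.0
```

>>> {"fn": "apply_moves", "kwargs": {"steps": [[0,[0.025,0.46,0],-0.009],[0,[0.05,0.933,0],-0.0179]]}}

```text
time_s: 34.55
tool_pos: [0.5295, 0.0485, 0.2114]
eef_rot: [[-0.054, 0.999, 0.0], [0.999, 0.054, -0.0], [-0.0, 0.0, -1.0]]
wrist_force: [1.0, -0.1, -0.4]
grip_width: 0.0853
finger_force: 0.0
```

>>> {"fn": "apply_moves", "kwargs": {"steps": [[0,[0.025,0.46,0],-0.009],[0,[0.05,0.933,0],-0.0179]]}}

```text
time_s: 34.8
tool_pos: [0.5335, 0.1231, 0.2113]
eef_rot: [[0.002, 1.0, 0.0], [1.0, -0.002, -0.0], [-0.0, 0.0, -1.0]]
wrist_force: [0.2, 0.8, -0.8]
grip_width: 0.0857
finger_force: 0.0
```

>>> {"fn": "apply_moves", "kwargs": {"steps": [[0,[0.025,0.46,0],-0.009],[0,[0.05,0.933,0],-0.0179]]}}

```text
time_s: 35.05
tool_pos: [0.5375, 0.1977, 0.2113]
eef_rot: [[0.058, 0.998, 0.0], [0.998, -0.058, -0.0], [-0.0, 0.0, -1.0]]
wrist_force: [0.5, -0.0, 0.3]
grip_width: 0.0852
finger_force: 0.0
```

>>> {"fn": "apply_moves", "kwargs": {"steps": [[0,[0.025,0.46,0],-0.009],[0,[0.05,0.933,0],-0.0179]]}}

```text
time_s: 35.3
tool_pos: [0.5415, 0.2724, 0.2113]
eef_rot: [[0.114, 0.993, 0.0], [0.993, -0.114, -0.0], [-0.0, 0.0, -1.0]]
wrist_force: [0.8, 0.2, -1.2]
grip_width: 0.0855
finger_force: 0.0
```

>>> {"fn": "apply_moves", "kwargs": {"steps": [[0,[0.025,0.46,0],-0.009],[0,[0.05,0.933,0],-0.0179],[0,[0.05,0.933,0],-0.0179],[0,[0.05,0.933,0],-0.0179]]}}

```text
time_s: 35.8
tool_pos: [0.5453, 0.3454, 0.2109]
eef_rot: [[0.168, 0.986, -0.001], [0.986, -0.168, -0.001], [-0.001, -0.0, -1.0]]
wrist_force: [-0.4, 0.2, -0.1]
grip_width: 0.0855
finger_force: 0.0
```

```bash
python3 look.py w5|grep -v old
cat > chk.py <<'E'
from h import *
for c in ["side","top"]:
  p=snapshot(c)
  if c=="side": cv2.imwrite("pics/s2.png",cv2.resize(p["pixels"][80:320,200:440],None,fx=2.4,fy=2.4))
  for n in N:
   for r in masks_of(p,n)[:1]:
    P=cloud(p,r["mask"]);q=P[P[:,2]>np.percentile(P[:,2],97)-.004];print(c,n,r["confidence"],q.mean(0),P.max(0))
E
python3 chk.py
```

```text
35.8 [0.5453 0.3454 0.2109] [ 0.9857 -0.1682 -0.0005]
red_cap_jar 0.89 [316.8 199.8] top z 0.12275016229804261 circle ((545.7520141601562, 345.59149169921875), 22.277713775634766) mid [0.5479 0.3238 0.0673]
  mark 0.89 [316.416 183.68 ] [0.5476 0.3435 0.015 ]
  mark 0.93 [316.224 267.   ] [0.5268 0.2206 0.    ]
side grinder 0.92 [ 0.4643802  -0.09335766  0.14926607] [0.50344776 0.13706721 0.15216106]
side white_cap_jar 0.88 [ 0.48892321 -0.17428541  0.11242947] [ 0.53242311 -0.01529201  0.11535078]
side dropper_bottle 0.9 [ 0.51097711 -0.25696948  0.11047962] [ 0.53976289 -0.1596321   0.11607277]
top grinder 0.61 [0.52409493 0.34237358 0.0156167 ] [0.55250216 0.37078389 0.01868363]
top red_cap_jar 0.59 [0.54468677 0.3456167  0.12134872] [0.57829727 0.42617173 0.12637528]
top white_cap_jar 0.7 [ 0.48986176 -0.16841901  0.11248134] [ 0.51247863 -0.14389755  0.11669614]
top dropper_bottle 0.73 [0.50137727 0.09745021 0.01578784] [0.53073755 0.12596264 0.01940394]
```

>>> {"fn": "apply_moves", "kwargs": {"steps": [[0,[0,0,-0.3],0],[0,[0,0,-0.6],0],[0,[0,0,-0.92],0]]}}

```text
time_s: 37.22
tool_pos: [0.5457, 0.3459, 0.1372]
eef_rot: [[0.168, 0.986, 0.001], [0.986, -0.168, 0.0], [0.0, 0.001, -1.0]]
wrist_force: [0.0, -0.3, 0.2]
grip_width: 0.0851
finger_force: 0.0
```

>>> {"fn": "apply_moves", "kwargs": {"steps": [[0,[0,0,-0.3],0],[0,[0,0,-0.6],0],[0,[0,0,-0.92],0],[0,[0,0,-0.92],0],[1,[0,0,-0.92],0],[1,[0,0,-0.92],0],[1,[0,0,-0.92],0],[1,[0,0,-0.92],0],[1,[0,0,-0.92],0],[1,[0,0,-0.92],0],[1,[0,0,-0.92],0],[1,[0,0,-0.92],0]], "squeeze": 40}}

```text
time_s: 38.72
tool_pos: [0.5464, 0.3463, 0.0656]
eef_rot: [[0.169, 0.986, 0.002], [0.986, -0.169, 0.001], [0.001, 0.002, -1.0]]
wrist_force: [-1.8, -0.6, 6.1]
grip_width: 0.0435
finger_force: 39.2
```

>>> {"fn": "apply_moves", "kwargs": {"steps": [[1,[0,0,0.15],0],[1,[0,0,0.4],0],[1,[0,0,0.7],0],[1,[0,0,1.0],0]]}}

```text
time_s: 39.22
tool_pos: [0.5455, 0.3457, 0.1453]
eef_rot: [[0.169, 0.986, -0.0], [0.986, -0.169, -0.0], [-0.0, -0.0, -1.0]]
wrist_force: [-0.6, -0.1, -1.8]
grip_width: 0.0433
finger_force: 39.0
```

>>> {"fn": "apply_moves", "kwargs": {"steps": [[1,[0,0,0.35],0],[1,[0,0,0.7],0],[1,[0,0,1.0],0],[1,[0,0,1.0],0]]}}

```text
time_s: 39.72
tool_pos: [0.5468, 0.3464, 0.2266]
eef_rot: [[0.169, 0.986, 0.004], [0.986, -0.169, 0.002], [0.003, 0.004, -1.0]]
wrist_force: [1.4, 0.5, -1.5]
grip_width: 0.0433
finger_force: 39.0
```

>>> {"fn": "apply_moves", "kwargs": {"steps": [[1,[-0.004,-0.31,0],0.005],[1,[-0.008,-0.62,0],0.011],[1,[-0.012,-0.943,0],0.0159]]}}

```text
time_s: 40.1
tool_pos: [0.5437, 0.2695, 0.2226]
eef_rot: [[0.118, 0.993, -0.002], [0.993, -0.118, -0.001], [-0.001, -0.002, -1.0]]
wrist_force: [-0.8, -0.4, -0.6]
grip_width: 0.0432
finger_force: 39.1
```

>>> {"fn": "apply_moves", "kwargs": {"steps": [[1,[-0.004,-0.31,0],0.005],[1,[-0.008,-0.62,0],0.011],[1,[-0.012,-0.943,0],0.0159]]}}

```text
time_s: 40.48
tool_pos: [0.5428, 0.194, 0.2227]
eef_rot: [[0.069, 0.998, -0.002], [0.998, -0.069, -0.0], [-0.001, -0.002, -1.0]]
wrist_force: [-0.3, 0.7, -0.9]
grip_width: 0.0434
finger_force: 39.1
```

>>> {"fn": "apply_moves", "kwargs": {"steps": [[1,[-0.004,-0.31,0],0.005],[1,[-0.008,-0.62,0],0.011],[1,[-0.012,-0.943,0],0.0159]]}}

```text
time_s: 40.85
tool_pos: [0.5418, 0.1186, 0.2227]
eef_rot: [[0.019, 1.0, -0.002], [1.0, -0.019, -0.0], [-0.0, -0.002, -1.0]]
wrist_force: [0.5, 0.2, -1.6]
grip_width: 0.0431
finger_force: 39.0
```

>>> {"fn": "apply_moves", "kwargs": {"steps": [[1,[-0.004,-0.31,0],0.005],[1,[-0.008,-0.62,0],0.011],[1,[-0.012,-0.943,0],0.0159]]}}

```text
time_s: 41.22
tool_pos: [0.5408, 0.0433, 0.2228]
eef_rot: [[-0.031, 1.0, -0.002], [1.0, 0.031, 0.0], [0.0, -0.002, -1.0]]
wrist_force: [-0.6, -0.0, -0.2]
grip_width: 0.0433
finger_force: 39.0
```

>>> {"fn": "apply_moves", "kwargs": {"steps": [[1,[-0.004,-0.31,0],0.005],[1,[-0.008,-0.62,0],0.011],[1,[-0.012,-0.943,0],0.0159]]}}

```text
time_s: 41.6
tool_pos: [0.5399, -0.032, 0.2228]
eef_rot: [[-0.081, 0.997, -0.002], [0.997, 0.081, 0.0], [0.001, -0.002, -1.0]]
wrist_force: [0.3, -0.2, -0.5]
grip_width: 0.0432
finger_force: 39.0
```

>>> {"fn": "apply_moves", "kwargs": {"steps": [[1,[-0.004,-0.31,0],0.005],[1,[-0.008,-0.62,0],0.011],[1,[-0.012,-0.943,0],0.0159]]}}

```text
time_s: 41.98
tool_pos: [0.5389, -0.1073, 0.2228]
eef_rot: [[-0.131, 0.991, -0.002], [0.991, 0.131, 0.001], [0.001, -0.002, -1.0]]
wrist_force: [0.5, -1.0, -0.8]
grip_width: 0.0436
finger_force: 39.0
```

>>> {"fn": "apply_moves", "kwargs": {"steps": [[1,[-0.004,-0.31,0],0.005],[1,[-0.008,-0.62,0],0.011],[1,[-0.012,-0.943,0],0.0159]]}}

```text
time_s: 42.35
tool_pos: [0.538, -0.1827, 0.2227]
eef_rot: [[-0.18, 0.984, -0.002], [0.984, 0.18, 0.001], [0.001, -0.002, -1.0]]
wrist_force: [0.1, -0.6, -1.0]
grip_width: 0.043
finger_force: 39.0
```

>>> {"fn": "apply_moves", "kwargs": {"steps": [[1,[-0.004,-0.31,0],0.005],[1,[-0.008,-0.62,0],0.011],[1,[-0.012,-0.943,0],0.0159]]}}

```text
time_s: 42.72
tool_pos: [0.5371, -0.258, 0.2227]
eef_rot: [[-0.229, 0.973, -0.002], [0.973, 0.229, 0.001], [0.002, -0.001, -1.0]]
wrist_force: [0.0, -0.3, -1.3]
grip_width: 0.0436
finger_force: 39.0
```

>>> {"fn": "apply_moves", "kwargs": {"steps": [[1,[-0.004,-0.31,0],0.005],[1,[-0.008,-0.62,0],0.011],[1,[-0.012,-0.943,0],0.0159],[1,[-0.012,-0.943,0],0.0159],[1,[-0.012,-0.943,0],0.0159]]}}

```text
time_s: 43.35
tool_pos: [0.5364, -0.3322, 0.2231]
eef_rot: [[-0.276, 0.961, -0.001], [0.961, 0.276, 0.002], [0.002, -0.001, -1.0]]
wrist_force: [0.4, 0.6, -1.3]
grip_width: 0.0432
finger_force: 39.1
```

>>> {"fn": "apply_moves", "kwargs": {"steps": [[1,[0,0,-0.3],0],[1,[0,0,-0.65],0],[1,[0,0,-1.0],0]]}}

```text
time_s: 43.72
tool_pos: [0.537, -0.3317, 0.1433]
eef_rot: [[-0.278, 0.961, -0.0], [0.961, 0.278, 0.0], [0.0, 0.0, -1.0]]
wrist_force: [0.2, -0.4, -1.1]
grip_width: 0.0435
finger_force: 39.1
```

>>> {"fn": "apply_moves", "kwargs": {"steps": [[1,[0,0,-0.25],0],[1,[0,0,-0.5],0],[1,[0,0,-0.7],0],[1,[0,0,-0.85],0],[1,[0,0,-0.93],0],[1,[0,0,-0.97],0],[1,[0,0,-0.985],0],[1,[0,0,-0.985],0],[1,[0,0,-0.985],0]]}}

```text
time_s: 44.85
tool_pos: [0.5371, -0.3333, 0.0657]
eef_rot: [[-0.276, 0.961, 0.001], [0.961, 0.276, -0.0], [-0.001, 0.0, -1.0]]
wrist_force: [-0.5, -0.6, -1.2]
grip_width: 0.0433
finger_force: 39.1
```

Measured z is 0.0657 and the target is 0.0646, so I'll lower 1.1 mm, release, retreat and check.

>>> {"fn": "apply_moves", "kwargs": {"steps": [[1,[0,0,-0.013],0],[1,[0,0,-0.013],0],[0.5,[0,0,-0.013],0],[0,[0,0,-0.013],0],[0,[0,0,-0.013],0],[0,[0,0,-0.013],0],[0,[0,0,0.3],0],[0,[0,0,0.65],0],[0,[0,0,1.0],0]]}}

```text
time_s: 45.98
tool_pos: [0.5368, -0.333, 0.1459]
eef_rot: [[-0.277, 0.961, -0.0], [0.961, 0.277, 0.0], [0.0, -0.0, -1.0]]
wrist_force: [1.1, 0.2, 0.2]
grip_width: 0.0852
finger_force: 0.0
```

>>> {"fn": "apply_moves", "kwargs": {"steps": [[0,[0,0,0.5],0],[0,[0,0,1.0],0]]}}

```text
time_s: 46.22
tool_pos: [0.5367, -0.3329, 0.2263]
eef_rot: [[-0.277, 0.961, -0.0], [0.961, 0.277, 0.0], [0.0, -0.0, -1.0]]
wrist_force: [-0.0, -0.1, -0.3]
grip_width: 0.0853
finger_force: 0.0
```

>>> {"fn": "apply_moves", "kwargs": {"steps": [[0,[-0.5,-0.4,0],0],[0,[-1.0,-0.8,0],0]]}}

```text
time_s: 46.48
tool_pos: [0.4567, -0.3977, 0.226]
eef_rot: [[-0.278, 0.96, 0.001], [0.96, 0.278, -0.001], [-0.002, 0.001, -1.0]]
wrist_force: [0.1, -0.8, 0.0]
grip_width: 0.0852
finger_force: 0.0
```

>>> {"fn": "apply_moves", "kwargs": {"steps": [[0,[-0.5,-0.4,0],0],[0,[-1.0,-0.8,0],0],[0,[-1.0,-0.8,0],0]]}}

```text
time_s: 46.85
tool_pos: [0.3743, -0.4632, 0.2253]
eef_rot: [[-0.271, 0.962, -0.0], [0.962, 0.271, -0.0], [-0.0, -0.001, -1.0]]
wrist_force: [-0.0, 0.3, 0.5]
grip_width: 0.0855
finger_force: 0.0
```

```bash
python3 chk.py
```

```text
side grinder 0.61 [ 0.46455805 -0.09740616  0.15126646] [0.50651815 0.13296508 0.34200488]
side white_cap_jar 0.62 [ 0.48785517 -0.18160166  0.11889252] [ 0.52883243 -0.08746764  0.33485426]
side dropper_bottle 0.68 [ 0.51070722 -0.2580056   0.10957119] [ 0.5279863  -0.24499788  0.11514141]
top grinder 0.97 [ 0.46519286 -0.08763703  0.14906995] [ 0.48494673 -0.06442304  0.15374422]
top red_cap_jar 0.57 [ 0.53751034 -0.33257846  0.12066106] [ 0.57886509 -0.3097219   0.12415061]
top white_cap_jar 0.72 [ 0.48972336 -0.16886894  0.11220205] [ 0.51260941 -0.14400321  0.11657463]
top dropper_bottle 0.58 [ 0.51262661 -0.24990385  0.11330942] [ 0.52729152 -0.23432825  0.11605695]
```

View pics/s2.png

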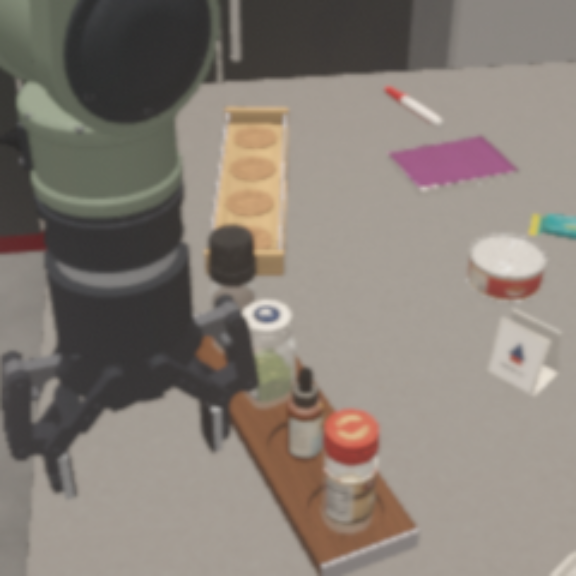

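All four stand upright in their wells: red (350,470), dropper (305,420), white (268,350), grinder (232,265). The old rack is empty and the arm is clear.

```bash
python3 -c "
from plant import *
print(sign_off())"
```

```text
the job is handed in; nothing more can be done
None
```

All four containers are standing upright in the new rack in reverse order (from the left: grinder, white cap jar, dropper bottle, red cap jar), and the job was handed in with about 47 s on the clock; the hand-in gave no verdict.

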